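# Hold the bench magnifier over a leather tag for inspection

### The job

Draw the orange-handled magnifier out of its wooden stand, turn it from standing upright to level, and hold it by its handle with the middle of its lens squarely over the middle of the tan leather tag (not the green one), about 100 mm above it, so that the stitching can be inspected. Finish while still holding it there, steady; do not put it down or let go. Do not bump the tags or the slab, and leave everything else on the bench where it is.

Things in the scene. Friction and masses are not known exactly. Their poses are not given: they have to be found in the camera images.
- magnifier: hand magnifier, 0.10-0.18 kg, standing lens down in the stand. Black frame round a glass pane, 80 mm wide (y), 60 tall (z), 10 thick (x); brass neck 16 mm across from z 60 to 70 mm; straight flat-sided orange handle, 22 mm (y) by 18 mm (x), z 70 to 170 mm. Origin: middle of the frame's lower edge; z up along the handle, x square to the lens. Balance point near z 80 mm
- lens (a point): middle of the magnifier's lens, 30 mm above the magnifier's origin along its z
- handle (a point): middle of the magnifier's handle, 120 mm above the magnifier's origin along its z
- stand: wooden block fixed to the bench left or right of the slab, 60 mm (x) by 124 mm (y), 55 high; slot from above, 14 mm (x) by 84 mm (y), 45 deep, holds the magnifier's frame with 2 mm play all round, axes parallel to the stand's. Lift straight up over 45 mm to clear it. Origin: middle of its underside; x points away from the robot within 0.45 rad
- slab: grey stone slab fixed to the bench, 160 mm (x) by 260 mm (y), 20 mm high; carries both tags and the punch. Origin at the middle of its underside, z up
- tan_tag: tan leather tag with pale stitches and a brass eyelet, fixed on the slab, 50 mm (x) by 70 mm (y), 4 mm thick; origin at the middle of its underside, z up. It lies left or right of the green tag
- green_tag: dark green leather tag with yellow stitches, otherwise the same; fixed on the slab, not the one to inspect
- punch: steel hole punch lying on the slab behind the tags, 110 mm long, 12 mm high; bystander; origin at the middle of its underside, y along it
- spool: yellow thread spool, 40 mm across, 40 mm high, standing on the bench in the work area; bystander; origin at its underside
- paint: red edge-paint jar, 44 mm across, 85 mm high, back of the bench; bystander; origin at its underside
- glue: white glue bottle, 52 mm across, 130 mm high, back of the bench; bystander; origin at its underside
- pencil_cup: steel cup with pencils, 76 mm across, about 155 mm high in all, back of the bench; bystander; origin at its underside
- mallet: mallet with a pale wooden handle lying on the left of the bench; bystander; origin on its underside, x along the handle
- awl: wooden-handled awl lying on the right of the bench; bystander; origin on its underside, x along it
- tin: low brass-coloured tin, 80 mm across, 40 mm high, back of the bench; bystander; origin at its underside

How it is judged (in metres and radians):
On the way:
1. the magnifier is drawn out, its lens well clear above the stand, gripped by the fingers (height (world z) of lens above 0.1 m and contact force between the fingers and magnifier above 1 N and contact force between magnifier and stand below 0.2 N), for 0.1 s.
At the end, for the whole second after the job is handed in: Magnifier held in the fingers (TCP within 75 mm of the handle's middle), lens level within 15 degrees, either face up, its middle within 25 mm sideways of the tan tag's origin and 70 to 140 mm above it, under 20 mm/s, touching neither stand, slab nor tags (horizontal distance between lens and tan_tag below 0.025 m and z of lens in the frame of tan_tag between 0.07 and 0.14 m and angle between the x axis of magnifier and the z axis of slab, either way round below 0.26 rad and contact force between the fingers and magnifier above 1 N and distance between the grasp point and handle below 0.075 m and contact force between magnifier and slab below 0.2 N and contact force between magnifier and tan_tag below 0.2 N and contact force between magnifier and green_tag below 0.2 N and contact force between magnifier and stand below 0.2 N and linear speed of magnifier below 0.02 m/s and angular speed of magnifier below 0.15 rad/s); the arm keeps its last pose, push and grip.
It fails at once if the slab or a tag is bumped with more than 3 N by the magnifier or the robot (contact force between any of magnifier, the arm, the fingers and slab above 3 N or contact force between any of magnifier, the arm, the fingers and tan_tag above 3 N or contact force between any of magnifier, the arm, the fingers and green_tag above 3 N).
It fails at once if a bystander is moved more than 20 mm (distance of any of punch, spool, paint, glue, pencil_cup, mallet, awl, tin from where it was at the start of the episode above 0.02 m).
It also fails if it takes over 38 s, if anything falls off the work surface, if the arm or the gripper's body presses on something with over 40 N, if the wrist force passes 120 N, or if a joint passes its speed limit or range.

### The arm

A 6-joint arm with a two-finger parallel gripper is mounted at the origin on the work surface. World frame = base frame: x ahead of the robot, y to its left, z up, the work surface at z = 0. Lengths are in mm, angles in rad, forces in N, time in s.
With the tool pointing down it reaches from about 275 to 1000 mm from the base axis. Payload 8.4 kg.
Tool frame: the origin (TCP) lies between the finger pads, 19 mm behind the fingertips; this is the grasp point; z points along the fingers, y is the line along which they close (so a half turn about z gives the same grasp; the last joint's range is limited). The gripper opens to 85 mm and grips with 20 to 120 N. Pads are 22 mm wide; open, the fingers measure 114 mm over their backs; the gripper's body (76 mm by 85 mm) begins 54 mm behind the grasp point. The pads swing forward as they close: fully open they stand 13 mm farther back than shut.
Start: joints at [-1.199, 0.353, 1.633, -0, 1.155, -0.002], TCP at [228.221, -581.845, 249.981] pointing down, gripper open.
Joint ranges: [-2.63, 2.63], [-0.92, 2.1], [0.06, 2.66], [-1.3, 4.44], [0, 2.69], [-3.02, 3.02]. Speed limits (rad/s): [2.22, 2.22, 2.79, 3.14, 3.14, 3.14].

### API

Orientations are given as [roll, pitch, yaw] about the fixed x, y, z axes, in that order (R = Rz(yaw) Ry(pitch) Rx(roll)).
In Python, from rig import r, eyes, workorder gives the robot as it stands. The module is installed in compiled form; this text tells all that it offers.
- The arm moves only by the tool step_arm, never from a script. Its argument "moves" is a list of rows, each an object of numbers: "tx", "ty", "tz": the shift along the tool's x, y, z scaled (see below); "ax", "ay", "az": the turn, a rotation vector about the tool's x, y, z scaled (see below). In form: [{"tx": .., "ty": .., "tz": .., "ax": .., "ay": .., "az": ..}, ...]. A call has 1 to 5 rows; each row shifts and turns the commanded pose from where the row before left it, along the tool's axes as they then stand; what a row does not reach is not made up. The controller multiplies each number of a shift by 25 mm and each number of a turn by 90 degrees. A row lasts 1/8 s, in which the tool goes at most 62.5 mm and 10.7 degrees, less where a joint would pass 70% of its speed; a pose out of reach is approached as far as the arm can. A call with a number of a shift or a turn outside -1 to 1 is refused whole. A call with a gripper value outside its range is refused whole. "gripper" is the opening, from 0 (shut) to 1 (fully open), set as the call begins (left out, the last holds). The fingers move at their own pace and stop on an object; "newtons" is the grip in N (left out, the last holds). Time passes only in rows, so rows that do not move let the fingers close. It gives the time, the measured TCP pose, the force, the opening and the grip force at its end, in the units of the state.
- r.sense(): the state, without advancing time (a new reading comes with each control period).
- eyes.grab_frame(name): name is "side" or "top" or "wrist"; returns (picture, depth): 480x640x3 uint8, red, green, blue; 480x640 float32, mm along the optical axis (not along the pixel's ray), 0 where there is no reading.
- eyes.camera_info(name): a dict with "intrinsics" (3x3 intrinsics, pixels), "cam_to_world" (4x4, takes a point from camera to world coordinates). Camera axes: x right, y up, looking along -z (the intrinsics and any distortion apply to the point x, -y, -z); pixel columns grow to the right and rows downward; lengths in mm; the calibration is good to about 2 mm. A picture is of the moment at which its call begins: read the wrist's pose just before it. camera_info takes no time and is no camera call; for the wrist camera it gives the pose at the moment of the call.
- workorder.sign_off(): hands the job in; it is judged then, once.
The state is a dict: "clock": time; "qpos": joint angles; "qvel": joint speeds; "joint_efforts": joint torques, N m; "eef_pos": TCP position; "tcp_rot": TCP orientation; "contact_force": force on the tool from outside, world axes, zero at the start; "wrist_torque": the same for the moment, N m; "opening": opening from 0.0 (shut) to 1.0 (fully open); "grasp_force": force on a finger pad.
Only numpy, scipy, OpenCV 4.12 (cv2) and the standard library are available. Lean on these libraries where they do the work, as an engineer would, in place of code of your own. Each camera call takes 0.05 s, during which the arm holds its last target. There are 200 camera calls.

## Working session

There is one attempt and no reset: what is moved stays moved. The work goes in short steps, Python scripts to look and compute and a tool call to move; the robot and the scene stay as the last step left them, time stands still between calls to the robot, and variables do not carry over. Pictures are saved under pics/ and viewed, at most 10 in all, crops included, and the job is handed in when it is done.

Besides the shell and the picture viewer there is one more tool, called after "Emit:" by a JSON object that holds its "api" and its "payload". step_arm: Moves the arm, as the interface text tells. Its arguments: {"type":"object","properties":{"moves":{"type":"array","items":{"type":"object","properties":{"tx":{"type":"number"},"ty":{"type":"number"},"tz":{"type":"number"},"ax":{"type":"number"},"ay":{"type":"number"},"az":{"type":"number"}}}},"gripper":{"type":"number"},"newtons":{"type":"number"}},"required":["moves"]}

```bash
mkdir -p pics; python3 - <<'E'
from rig import r,eyes
import cv2,numpy as np
s=r.sense();print(s)
for n in("top","side"):
    p,d=eyes.grab_frame(n);i=eyes.camera_info(n)
    print(n,i)
    cv2.imwrite(f"pics/{n}0.png",p[:,:,::-1]);np.savez(f"{n}0.npz",p=p,d=d,K=i["intrinsics"],T=i["cam_to_world"])
E
```

```text
{'clock': 0.0, 'qpos': array([-1.19941348e+00,  3.53645882e-01,  1.63414193e+00, -3.06258539e-05,
        1.15524383e+00, -2.38362088e-03]), 'qvel': array([ 0.0017651 ,  0.00049138, -0.00027301,  0.00171742,  0.00039045,
       -0.00096098]), 'joint_efforts': array([ 2.19194560e-03, -6.05245185e+01, -3.42071700e+01,  9.30925148e-05,
        9.36485681e-03, -1.36434360e-05]), 'eef_pos': array([ 228.03371622, -581.41191277,  249.25976492]), 'tcp_rot': array([-3.14015361e+00,  2.45715027e-05,  3.73778870e-01]), 'contact_force': array([ 0.36167089, -0.21863484, -0.66280837]), 'wrist_torque': array([ 0.01264355,  0.02285035, -0.02481347]), 'grasp_force': 0.0, 'opening': 1.0004413811430952}
top {'intrinsics': array([[501.91572634,   0.        , 324.11993572],
       [  0.        , 501.91572634, 241.18698111],
       [  0.        ,   0.        ,   1.        ]]), 'cam_to_world': array([[ 5.35671043e-03,  9.89588178e-01, -1.43828177e-01,
         4.32341413e+02],
       [-9.99821867e-01,  7.90323241e-03,  1.71398206e-02,
         2.71873224e+01],
       [ 1.80980713e-02,  1.43710743e-01,  9.89454234e-01,
         1.27200881e+03],
       [ 0.00000000e+00,  0.00000000e+00,  0.00000000e+00,
         1.00000000e+00]])}
side {'intrinsics': array([[615.48680388,   0.        , 315.90412162],
       [  0.        , 615.48680388, 229.19835199],
       [  0.        ,   0.        ,   1.        ]]), 'cam_to_world': array([[-7.79053085e-01,  3.98804090e-01, -4.83768114e-01,
        -2.63357496e+02],
       [-6.26636844e-01, -5.19990031e-01,  5.80462431e-01,
         1.05007353e+03],
       [-2.00638054e-02,  7.55357971e-01,  6.55005175e-01,
         1.26848931e+03],
       [ 0.00000000e+00,  0.00000000e+00,  0.00000000e+00,
         1.00000000e+00]])}
```

View pics/top0.png

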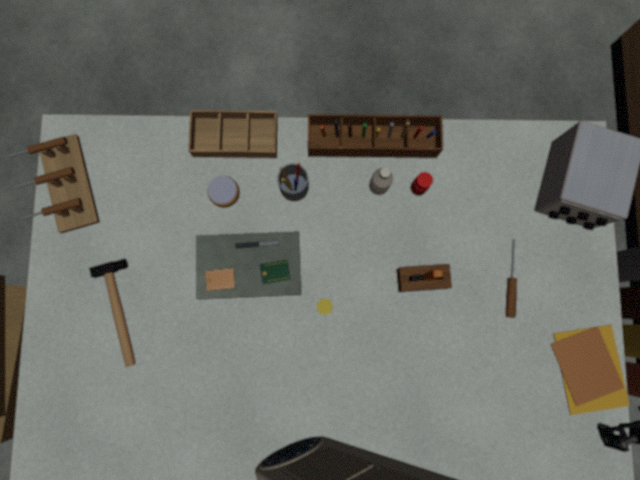

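View pics/side0.png

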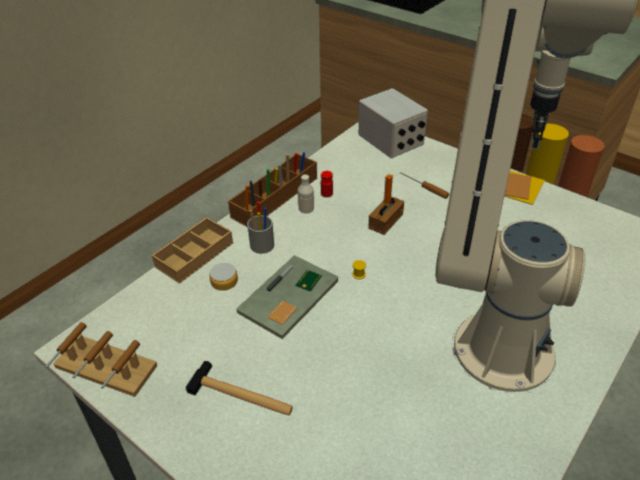

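The top view shows the slab at about (248,266), the tan tag at (220,279), the green tag at (275,272), the stand at (425,277) with the handle at (437,273), and the spool at (325,306). The side view agrees: the handle is at (389,190) and the tan tag at (283,313).

```bash
cat > h.py <<'E'
import numpy as np,cv2
def load(n): z=np.load(n+".npz");return z["p"],z["d"],z["K"],z["T"]
def ray(K,T,uv):
    uv=np.atleast_2d(uv).astype(float)
    d=np.c_[(uv[:,0]-K[0,2])/K[0,0],-(uv[:,1]-K[1,2])/K[1,1],-np.ones(len(uv))]
    return T[:3,3],d@T[:3,:3].T
def plane(K,T,uv,z):
    o,d=ray(K,T,uv);return o+d*((z-o[2])/d[:,2])[:,None]
def cloud(d,K,T,m):
    v,u=np.nonzero(m&(d>0));o,g=ray(K,T,np.c_[u,v]);return o+g*d[v,u][:,None]
def mask(p,lo,hi,roi):
    h=cv2.cvtColor(p,cv2.COLOR_RGB2HSV);m=cv2.inRange(h,lo,hi)>0
    k=np.zeros_like(m);x0,y0,x1,y1=roi;k[y0:y1,x0:x1]=1;return m&k
def rect(K,T,m,z):
    c=max(cv2.findContours(m.astype(np.uint8),0,1)[0],key=cv2.contourArea)[:,0]
    P=plane(K,T,c,z)[:,:2].astype(np.float32);return cv2.minAreaRect(P)
E
python3 - <<'E'
from h import *
p,d,K,T=load("top0")
for (n,u,v) in [("tan",220,279),("green",275,272),("stand",405,277),("handle",437,273),("slab",210,245),("wood",405,285)]:
    print(n,p[v,u],cv2.cvtColor(p[v:v+1,u:u+1],cv2.COLOR_RGB2HSV)[0,0],cloud(d,K,T,np.pad([[True]],((v,479-v),(u,639-u)))))
tan=mask(p,(5,90,90),(20,255,255),(200,262,240,296));print("tan",tan.sum(),rect(K,T,tan,24))
st=cloud(d,K,T,mask(p,(0,0,0),(180,255,255),(390,255,465,300)))
a=st[(st[:,2]>48)&(st[:,2]<62)];print("standtop",len(a),cv2.minAreaRect(a[:,:2].astype(np.float32)))
# boxed: wooden stand mask
w=mask(p,(0,60,20),(20,255,130),(390,255,465,300));print("standrect",w.sum(),rect(K,T,w,55))
hm=cloud(d,K,T,mask(p,(3,150,120),(18,255,255),(410,255,460,290)));print("handle",len(hm),hm[:,2].min(),hm[:,2].max());t=hm[hm[:,2]>172];print(len(t),t.mean(0),cv2.minAreaRect(t[:,:2].astype(np.float32)))
p,d,K,T=load("side0")
hm=mask(p,(3,150,100),(18,255,255),(375,165,405,215));P=cloud(d,K,T,hm);print("side handle",len(P),P.mean(0),P.min(0),P.max(0))
tan=mask(p,(5,90,90),(20,255,255),(260,295,305,328));P=cloud(d,K,T,tan);print("tan side",tan.sum(),rect(K,T,tan,24),P.mean(0))
cv2.imwrite("pics/c.png",np.hstack([cv2.resize(load("top0")[0][250:305,385:465,::-1],None,fx=5,fy=5,interpolation=2),cv2.resize(p[165:240,360:410,::-1],None,fx=5,fy=275/75,interpolation=2)]))
E
```

```text
tan [140 104  73] [ 14 122 140] [[517.123018   263.10039072  23.20046573]]
green [32 64 45] [ 72 128  64] [[534.93891102 126.88924805  29.1312639 ]]
stand [65 43 23] [ 14 165  65] [[ 522.74140223 -191.01957758   55.64806114]]
handle [121  95  56] [ 18 137 121] [[ 522.14377125 -237.3867195   186.98639962]]
slab [79 88 82] [70 26 88] [[602.86822101 292.43184362  16.45070182]]
wood [79 54 31] [ 14 155  79] [[ 503.50754266 -191.21477576   52.62130487]]
tan 539 ((517.6592407226562, 263.6964111328125), (48.68724822998047, 69.47061157226562), 7.512012004852295)
standtop 993 ((522.7449340820312, -241.89700317382812), (60.27141189575195, 124.92070770263672), 4.325632572174072)
standrect 1193 ((522.4463500976562, -237.09030151367188), (58.35326385498047, 128.00225830078125), 4.136969089508057)
handle 35 176.06218293479128 184.46490722674184
35 [ 523.20058845 -240.07318677  180.39204069] ((522.9115600585938, -239.70115661621094), (13.422557830810547, 15.941576957702637), 2.356292963027954)
side handle 225 [ 515.90662471 -244.32004315   81.9030773 ] [ 493.44538735 -301.66950152   43.27387099] [ 549.01602731 -190.67909318  181.50051273]
tan side 375 ((516.2255249023438, 266.2098388671875), (51.278602600097656, 70.66353607177734), 5.669910430908203) [516.64294195 265.37946125  23.13956054]
```

View pics/c.png

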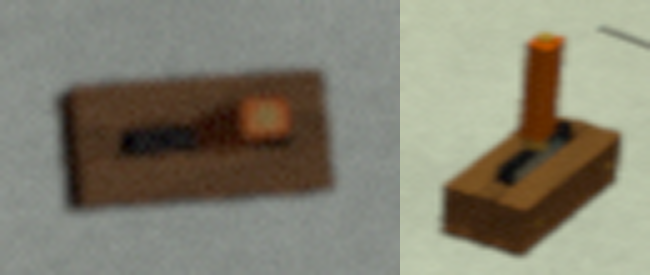

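The stand is centred at about (522.6,-240.5) mm with yaw of about 0.074, and the handle top is at (523,-240,180). The tan tag is at (517,264.5), confirmed by both cameras to 2 mm.

My plan is to grip the handle's 22 mm sides with the tool tilted about 40° forward, lift, then pitch the tool 90° so the lens is level and points back toward the robot.

```bash
cat > plan.py <<'E'
import numpy as np,sys
from scipy.linalg import logm
from scipy.spatial.transform import Rotation as Ro
from rig import r
def M(p,R): m=np.eye(4);m[:3,:3]=R;m[:3,3]=p;return m
def Rt(yaw,th):  # th: forward tilt of the fingers from straight down (deg)
    f=np.array([np.cos(yaw),np.sin(yaw),0]);Z=np.array([0,0,1.]);t=np.radians(th)
    x=np.cos(t)*f+np.sin(t)*Z;z=-np.cos(t)*Z+np.sin(t)*f;return np.c_[x,np.cross(z,x),z]
def cur(): s=r.sense();return M(s["eef_pos"],Ro.from_euler("xyz",s["tcp_rot"]).as_matrix())
def twist(A,B):
    L=np.real(logm(np.linalg.inv(A)@B));t=L[:3,3]/25;w=np.array([L[2,1],L[0,2],L[1,0]])/(np.pi/2)
    n=int(np.ceil(max(np.abs(t).max()/.98,np.linalg.norm(w)/.115)));n=max(n,1)
    print("rows",n,"per row t",(t/n).round(3),"a",(w/n).round(4))
E
python3 - <<'E'
from plan import *
R=Rt(.074,40);G=np.array([522.7,-240.5,130]);P=G-130*R[:,2];print(P)
A=cur();B=M(P,R);twist(A,B);print(r.sense()["qpos"])
E
```

```text
[ 439.36630018 -246.67797477  229.58577761]
rows 12 per row t [ 0.882 -0.937  0.375] a [-0.0056  0.0368  0.0152]
[-1.19944816e+00  3.53592854e-01  1.63402918e+00  1.48115245e-05
  1.15515487e+00 -2.38666032e-03]
```

Emit:
{"api": "step_arm", "payload": {"moves": [{"tx": 0.88,"ty": -0.94,"tz": 0.37,"ax": -0.006,"ay": 0.037,"az": 0.015},{"tx": 0.88,"ty": -0.94,"tz": 0.37,"ax": -0.006,"ay": 0.037,"az": 0.015},{"tx": 0.88,"ty": -0.94,"tz": 0.37,"ax": -0.006,"ay": 0.037,"az": 0.015},{"tx": 0.88,"ty": -0.94,"tz": 0.37,"ax": -0.006,"ay": 0.037,"az": 0.015},{"tx": 0.88,"ty": -0.94,"tz": 0.37,"ax": -0.006,"ay": 0.037,"az": 0.015}], "gripper": 1}}

```text
clock: 0.72
eef_pos: [299.3, -433.4, 214.8]
tcp_rot: [3.112, -0.294, 0.258]
contact_force: [0.5, -0.3, -0.2]
opening: 0.999
grasp_force: 0.0
```

Emit:
{"api": "step_arm", "payload": {"moves": [{"tx": 0.88,"ty": -0.94,"tz": 0.37,"ax": -0.006,"ay": 0.037,"az": 0.015},{"tx": 0.88,"ty": -0.94,"tz": 0.37,"ax": -0.006,"ay": 0.037,"az": 0.015},{"tx": 0.88,"ty": -0.94,"tz": 0.37,"ax": -0.006,"ay": 0.037,"az": 0.015},{"tx": 0.88,"ty": -0.94,"tz": 0.37,"ax": -0.006,"ay": 0.037,"az": 0.015},{"tx": 0,"ty": 0,"tz": 0}]}}

```text
schema error: expected keys tx, ty, tz, ax, ay, az
```

```bash
python3 - <<'E'
from plan import *
R=Rt(.074,40);G=np.array([522.7,-240.5,130]);P=G-130*R[:,2]
twist(cur(),M(P,R));s=r.sense();print(s["qpos"],s["eef_pos"],s["tcp_rot"])
E
```

```text
rows 7 per row t [ 0.901 -0.925  0.37 ] a [-0.0053  0.0364  0.0154]
[-1.14293381  0.20623608  1.95902595  0.35881011  0.92631058 -0.03597976] [ 299.2629455  -433.40712863  214.82662919] [ 3.11154122 -0.29430146  0.25841249]
```

Emit:
{"api": "step_arm", "payload": {"moves": [{"tx": 0.9,"ty": -0.93,"tz": 0.37,"ax": -0.005,"ay": 0.036,"az": 0.015},{"tx": 0.9,"ty": -0.93,"tz": 0.37,"ax": -0.005,"ay": 0.036,"az": 0.015},{"tx": 0.9,"ty": -0.93,"tz": 0.37,"ax": -0.005,"ay": 0.036,"az": 0.015},{"tx": 0.9,"ty": -0.93,"tz": 0.37,"ax": -0.005,"ay": 0.036,"az": 0.015},{"tx": 0.9,"ty": -0.93,"tz": 0.37,"ax": -0.005,"ay": 0.036,"az": 0.015}]}}

```text
clock: 1.35
eef_pos: [394.8, -295.5, 214.1]
tcp_rot: [3.124, -0.58, 0.136]
contact_force: [-0.0, -0.4, -0.1]
opening: 1.0
grasp_force: 0.0
```

Emit:
{"api": "step_arm", "payload": {"moves": [{"tx": 0.9,"ty": -0.93,"tz": 0.37,"ax": -0.005,"ay": 0.036,"az": 0.015},{"tx": 0,"ty": 0,"tz": 0,"ax": 0,"ay": 0,"az": 0}]}}

```text
clock: 1.6
eef_pos: [415.1, -268.4, 218.0]
tcp_rot: [3.133, -0.635, 0.111]
contact_force: [-0.6, -0.5, -0.2]
opening: 1.003
grasp_force: 0.0
```

```bash
python3 - <<'E'
from plan import *
from rig import eyes
import cv2
R=Rt(.074,40);G=np.array([522.7,-240.5,130]);P=G-130*R[:,2]
twist(cur(),M(P,R));s=r.sense();print(s["qpos"],s["eef_pos"],s["tcp_rot"])
i=eyes.camera_info("wrist");p,d=eyes.grab_frame("wrist");print(i)
np.savez("w0.npz",p=p,d=d,K=i["intrinsics"],T=i["cam_to_world"]);cv2.imwrite("pics/w0.png",p[:,:,::-1])
E
```

```text
rows 2 per row t [ 0.555 -0.388  0.139] a [-0.0045  0.02    0.0093]
[-0.91258062  0.07797904  2.2486427   0.93702216  0.67279381 -0.1643435 ] [ 415.08488566 -268.3806792   217.95624368] [ 3.13319965 -0.63511777  0.11067131]
{'intrinsics': array([[358.00414343,   0.        , 322.34642099],
       [  0.        , 358.00414343, 237.95387041],
       [  0.        ,   0.        ,   1.        ]]), 'cam_to_world': array([[ 1.05431607e-01,  9.49070295e-01, -2.96900237e-01,
         4.08645965e+02],
       [-9.94396673e-01,  1.02934409e-01, -2.40782885e-02,
        -2.66732259e+02],
       [ 7.70926196e-03,  2.97775221e-01,  9.54604884e-01,
         3.66887571e+02],
       [ 0.00000000e+00,  0.00000000e+00,  0.00000000e+00,
         1.00000000e+00]])}
```

View pics/w0.png

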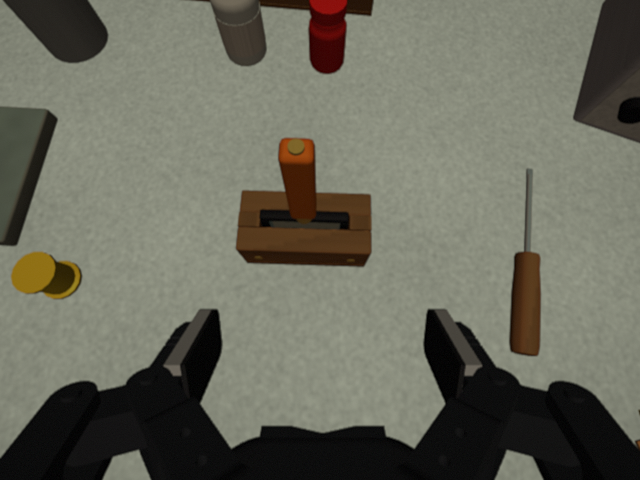

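The wrist view shows the handle upright at (298,180), its top at (297,150) and the stand at (304,228), clear between the open fingers. I'll check the handle's position from here.

```bash
python3 - <<'E'
from plan import *
from h import *
p,d,K,T=load("w0")
m=mask(p,(3,140,60),(20,255,255),(270,130,325,218));P=cloud(d,K,T,m)
for lo,hi in((85,110),(110,140),(140,170),(172,190)):
    q=P[(P[:,2]>lo)&(P[:,2]<hi)];print(lo,len(q),q.mean(0),q.min(0),q.max(0))
w=mask(p,(0,60,20),(25,255,200),(230,180,380,275));Q=cloud(d,K,T,w);Q=Q[abs(Q[:,2]-55)<4];print(len(Q),cv2.minAreaRect(Q[:,:2].astype(np.float32)))
R=Rt(.074,40);G=np.array([522.7,-240.5,130]);twist(cur(),M(G-90*R[:,2],R))
E
```

```text
85 272 [ 512.9246785  -241.30739708   98.36997854] [ 511.67248016 -251.00104025   85.11717898] [ 527.27324656 -229.55223475  109.91577268]
110 429 [ 512.77327402 -241.06751763  125.69259433] [ 511.514886   -250.66435679  110.10298924] [ 515.23650842 -229.90229692  139.96670424]
140 605 [ 512.75957342 -241.48557991  155.94647416] [ 511.16046878 -251.50714287  140.01854699] [ 517.70746054 -231.3095912   169.96184176]
172 777 [ 517.95467083 -240.92087347  178.01316389] [ 511.28072901 -251.18657571  172.01357753] [ 529.02196604 -229.94260036  182.90405596]
5942 ((520.972412109375, -240.55442810058594), (59.4649658203125, 123.90485382080078), 4.29697322845459)
rows 2 per row t [ 0.579 -0.408  0.944] a [-0.0041  0.0202  0.0095]
```

Emit:
{"api": "step_arm", "payload": {"moves": [{"tx": 0.56,"ty": -0.4,"tz": 0.5,"ax": -0.004,"ay": 0.02,"az": 0.009},{"tx": 0.56,"ty": -0.4,"tz": 0.5,"ax": -0.004,"ay": 0.02,"az": 0.009},{"tx": 0,"ty": 0,"tz": 0,"ax": 0,"ay": 0,"az": 0}]}}

```text
clock: 2.02
eef_pos: [450.7, -246.9, 215.1]
tcp_rot: [3.141, -0.698, 0.075]
contact_force: [-0.5, 0.7, 0.6]
opening: 1.002
grasp_force: 0.0
```

```bash
python3 - <<'E'
from plan import *
R=Rt(.074,40);G=np.array([521.7,-240.8,130]);twist(cur(),M(G,R));s=r.sense();print(s["qpos"],s["eef_pos"],s["tcp_rot"])
E
```

```text
rows 5 per row t [-0.    -0.007  0.888] a [-0.      0.0001  0.0001]
[-0.82767159  0.09876354  2.27389857  1.11548181  0.59578682 -0.23674288] [ 450.65639657 -246.90124037  215.0983686 ] [ 3.14096268 -0.69753211  0.07540985]
```

Emit:
{"api": "step_arm", "payload": {"moves": [{"tx": 0,"ty": -0.01,"tz": 0.89,"ax": 0,"ay": 0,"az": 0},{"tx": 0,"ty": -0.01,"tz": 0.89,"ax": 0,"ay": 0,"az": 0},{"tx": 0,"ty": -0.01,"tz": 0.89,"ax": 0,"ay": 0,"az": 0},{"tx": 0,"ty": -0.01,"tz": 0.89,"ax": 0,"ay": 0,"az": 0},{"tx": 0,"ty": 0,"tz": 0.89,"ax": 0,"ay": 0,"az": 0}]}}

```text
clock: 2.65
eef_pos: [522.3, -241.9, 129.9]
tcp_rot: [3.139, -0.698, 0.076]
contact_force: [-0.5, 0.2, 0.0]
opening: 0.993
grasp_force: 0.0
```

```bash
python3 - <<'E'
from plan import *
R=Rt(.074,40);G=np.array([521.7,-240.8,130]);twist(cur(),M(G,R));s=r.sense();print(s["qpos"],s["eef_pos"],s["tcp_rot"])
E
```

```text
rows 1 per row t [-0.014 -0.045 -0.017] a [ 0.0008 -0.0002  0.0008]
[-0.68857381  0.34761572  2.23491758  1.54521975  0.45947097 -0.60402762] [ 522.3258227  -241.87737574  129.91348219] [ 3.13935308 -0.69843622  0.07563136]
```

Emit:
{"api": "step_arm", "payload": {"moves": [{"tx": 0,"ty": -0.04,"tz": 0,"ax": 0,"ay": 0,"az": 0},{"tx": 0,"ty": 0,"tz": 0,"ax": 0,"ay": 0,"az": 0},{"tx": 0,"ty": 0,"tz": 0,"ax": 0,"ay": 0,"az": 0},{"tx": 0,"ty": 0,"tz": 0,"ax": 0,"ay": 0,"az": 0},{"tx": 0,"ty": 0,"tz": 0,"ax": 0,"ay": 0,"az": 0}], "gripper": 0, "newtons": 60}}

```text
clock: 3.28
eef_pos: [522.0, -240.1, 131.0]
tcp_rot: [3.14, -0.699, 0.075]
contact_force: [-0.9, -1.1, 5.7]
opening: 0.245
grasp_force: 62.7
```

Emit:
{"api": "step_arm", "payload": {"moves": [{"tx": 0,"ty": 0,"tz": 0,"ax": 0,"ay": 0,"az": 0},{"tx": 0,"ty": 0,"tz": 0,"ax": 0,"ay": 0,"az": 0},{"tx": 0,"ty": 0,"tz": 0,"ax": 0,"ay": 0,"az": 0},{"tx": 0,"ty": 0,"tz": 0,"ax": 0,"ay": 0,"az": 0}]}}

```text
clock: 3.78
eef_pos: [522.1, -240.1, 131.0]
tcp_rot: [3.14, -0.7, 0.075]
contact_force: [-2.7, -2.4, 7.0]
opening: 0.249
grasp_force: 62.9
```

Emit:
{"api": "step_arm", "payload": {"moves": [{"tx": 0.26,"ty": 0,"tz": -0.31,"ax": 0,"ay": 0,"az": 0},{"tx": 0.41,"ty": 0,"tz": -0.49,"ax": 0,"ay": 0,"az": 0},{"tx": 0.41,"ty": 0,"tz": -0.49,"ax": 0,"ay": 0,"az": 0},{"tx": 0.41,"ty": 0,"tz": -0.49,"ax": 0,"ay": 0,"az": 0},{"tx": 0.41,"ty": 0,"tz": -0.49,"ax": 0,"ay": 0,"az": 0}]}}

```text
clock: 4.4
eef_pos: [521.2, -239.2, 204.4]
tcp_rot: [3.141, -0.698, 0.075]
contact_force: [0.5, -0.1, -0.4]
opening: 0.251
grasp_force: 61.9
```

Emit:
{"api": "step_arm", "payload": {"moves": [{"tx": 0.51,"ty": 0,"tz": -0.61,"ax": 0,"ay": 0,"az": 0},{"tx": 0.51,"ty": 0,"tz": -0.61,"ax": 0,"ay": 0,"az": 0},{"tx": 0.51,"ty": 0,"tz": -0.61,"ax": 0,"ay": 0,"az": 0},{"tx": 0.51,"ty": 0,"tz": -0.61,"ax": 0,"ay": 0,"az": 0},{"tx": 0,"ty": 0,"tz": 0,"ax": 0,"ay": 0,"az": 0}]}}

```text
clock: 5.03
eef_pos: [521.8, -239.8, 284.9]
tcp_rot: [3.138, -0.7, 0.077]
contact_force: [-1.0, -0.3, -1.3]
opening: 0.247
grasp_force: 62.0
```

```bash
python3 - <<'E'
from plan import *
from rig import eyes
import cv2
s=r.sense();print(s["qpos"],s["eef_pos"],s["tcp_rot"])
C=cur()
# mid: raise to z 300, roughly between, tilt -5, yaw .2 ; final tilt -50, radial yaw
yf=np.arctan2(264.5,517);f=np.array([np.cos(yf),np.sin(yf),0])
lens=np.array([517,264.5,122]);F=lens+90*f
Mid=M([600,-20,300],Rt(.26,0));Pre=M(F+[0,0,120],Rt(yf,-50));print(F,yf)
twist(C,Mid);twist(Mid,Pre)
p,d=eyes.grab_frame("side");cv2.imwrite("pics/s1.png",p[:,:,::-1])
E
```

```text
[-0.68576378  0.0529287   2.12101541  0.88192972  0.61038038  0.15797886] [ 521.76719944 -239.75446735  284.92229422] [ 3.13828107 -0.69994662  0.07656386]
[597.12306537 305.49139418 122.        ] 0.47288877835098814
rows 9 per row t [ 0.513 -0.905  0.102] a [ 0.0048 -0.0494 -0.0125]
rows 13 per row t [ 0.4   -0.945 -0.   ] a [-0.0045 -0.0426 -0.0098]
```

View pics/s1.png

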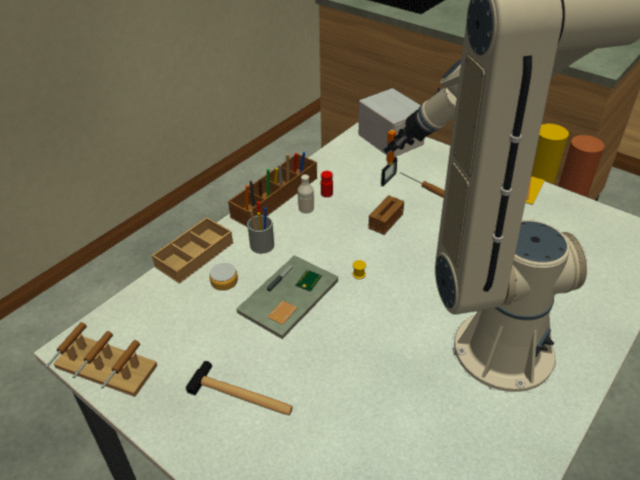

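The side view shows the magnifier clear of the stand, with the lens at (389,172) and nothing disturbed. Next I'll carry it over and start turning it.

Emit:
{"api": "step_arm", "payload": {"moves": [{"tx": 0.51,"ty": -0.9,"tz": 0.1,"ax": 0.005,"ay": -0.049,"az": -0.012},{"tx": 0.51,"ty": -0.9,"tz": 0.1,"ax": 0.005,"ay": -0.049,"az": -0.012},{"tx": 0.51,"ty": -0.9,"tz": 0.1,"ax": 0.005,"ay": -0.049,"az": -0.012},{"tx": 0.51,"ty": -0.9,"tz": 0.1,"ax": 0.005,"ay": -0.049,"az": -0.012},{"tx": 0.51,"ty": -0.9,"tz": 0.1,"ax": 0.005,"ay": -0.049,"az": -0.012}]}}

```text
clock: 5.7
eef_pos: [568.5, -119.5, 303.6]
tcp_rot: [3.13, -0.308, 0.18]
contact_force: [0.8, 0.2, -1.3]
opening: 0.249
grasp_force: 61.9
```

Emit:
{"api": "step_arm", "payload": {"moves": [{"tx": 0.51,"ty": -0.9,"tz": 0.1,"ax": 0.005,"ay": -0.049,"az": -0.012},{"tx": 0.51,"ty": -0.9,"tz": 0.1,"ax": 0.005,"ay": -0.049,"az": -0.012},{"tx": 0.51,"ty": -0.9,"tz": 0.1,"ax": 0.005,"ay": -0.049,"az": -0.012},{"tx": 0.51,"ty": -0.9,"tz": 0.1,"ax": 0.005,"ay": -0.049,"az": -0.012},{"tx": 0,"ty": 0,"tz": 0,"ax": 0,"ay": 0,"az": 0}]}}

```text
clock: 6.32
eef_pos: [601.7, -19.9, 302.2]
tcp_rot: [-3.132, -0.001, 0.257]
contact_force: [0.1, -0.4, -1.7]
opening: 0.25
grasp_force: 61.9
```

```bash
python3 - <<'E'
from plan import *
s=r.sense();print(s["qpos"],s["eef_pos"],s["tcp_rot"])
C=cur()
yf=np.arctan2(264.5,517)
twist(C,M([597,305.5,245],Rt(yf,-50)))
E
```

```text
[-0.04073573  0.2736134   1.62554991  0.01005221  1.24403562  1.2693435 ] [601.70294093 -19.93603991 302.19725543] [-3.13202513e+00 -1.27656333e-03  2.57476795e-01]
rows 13 per row t [ 0.394 -0.947  0.005] a [-0.005  -0.0427 -0.0097]
```

Emit:
{"api": "step_arm", "payload": {"moves": [{"tx": 0.39,"ty": -0.94,"tz": 0,"ax": -0.005,"ay": -0.043,"az": -0.01},{"tx": 0.39,"ty": -0.94,"tz": 0,"ax": -0.005,"ay": -0.043,"az": -0.01},{"tx": 0.39,"ty": -0.94,"tz": 0,"ax": -0.005,"ay": -0.043,"az": -0.01},{"tx": 0.39,"ty": -0.94,"tz": 0,"ax": -0.005,"ay": -0.043,"az": -0.01},{"tx": 0.39,"ty": -0.94,"tz": 0,"ax": -0.005,"ay": -0.043,"az": -0.01}]}}

```text
clock: 6.95
eef_pos: [613.8, 104.3, 296.5]
tcp_rot: [3.123, 0.337, 0.332]
contact_force: [-0.3, -0.8, -1.5]
opening: 0.244
grasp_force: 61.9
```

Emit:
{"api": "step_arm", "payload": {"moves": [{"tx": 0.39,"ty": -0.94,"tz": 0,"ax": -0.005,"ay": -0.043,"az": -0.01},{"tx": 0.39,"ty": -0.94,"tz": 0,"ax": -0.005,"ay": -0.043,"az": -0.01},{"tx": 0.39,"ty": -0.94,"tz": 0,"ax": -0.005,"ay": -0.043,"az": -0.01},{"tx": 0.39,"ty": -0.94,"tz": 0,"ax": -0.005,"ay": -0.043,"az": -0.01},{"tx": 0.39,"ty": -0.94,"tz": 0,"ax": -0.005,"ay": -0.043,"az": -0.01}]}}

```text
clock: 7.58
eef_pos: [611.7, 228.9, 271.9]
tcp_rot: [3.125, 0.676, 0.415]
contact_force: [-0.5, -0.2, -1.4]
opening: 0.249
grasp_force: 62.0
```

Emit:
{"api": "step_arm", "payload": {"moves": [{"tx": 0.39,"ty": -0.94,"tz": 0,"ax": -0.005,"ay": -0.043,"az": -0.01},{"tx": 0.39,"ty": -0.94,"tz": 0,"ax": -0.005,"ay": -0.043,"az": -0.01},{"tx": 0.39,"ty": -0.94,"tz": 0,"ax": -0.005,"ay": -0.043,"az": -0.01},{"tx": 0,"ty": 0,"tz": 0,"ax": 0,"ay": 0,"az": 0}]}}

```text
clock: 8.07
eef_pos: [600.4, 302.4, 249.0]
tcp_rot: [-3.136, 0.881, 0.481]
contact_force: [-0.0, -0.1, -1.2]
opening: 0.247
grasp_force: 62.0
```

```bash
python3 - <<'E'
from plan import *
from rig import eyes
import cv2
s=r.sense();print(s["qpos"],s["eef_pos"],s["tcp_rot"])
yf=np.arctan2(264.5,517)
twist(cur(),M([597,305.5,245],Rt(yf,-50)))
for n in("side","top"):
    i=eyes.camera_info(n);p,d=eyes.grab_frame(n);np.savez(n+"2.npz",p=p,d=d,K=i["intrinsics"],T=i["cam_to_world"])
    cv2.imwrite(f"pics/{n}2.png",p[:,:,::-1])
E
```

```text
[ 0.46700298  0.93408076  0.88159671 -0.00668205  2.2068258   1.55796067] [600.37255431 302.43800422 248.97112931] [-3.13622241  0.88092131  0.48093434]
rows 1 per row t [ 0.081 -0.17   0.151] a [0.0005 0.0053 0.0033]
```

View pics/side2.png

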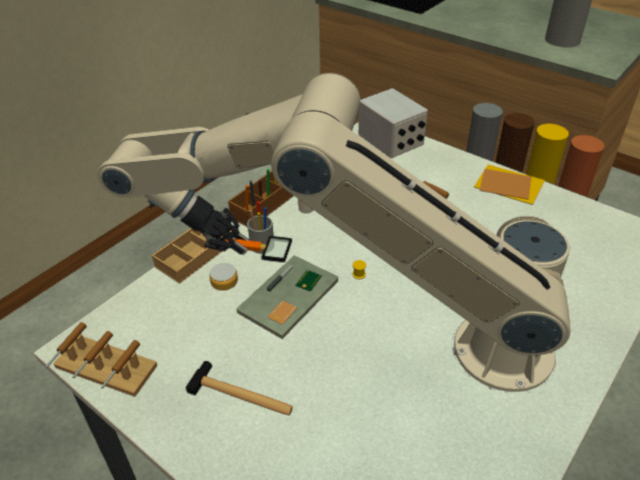

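View pics/top2.png

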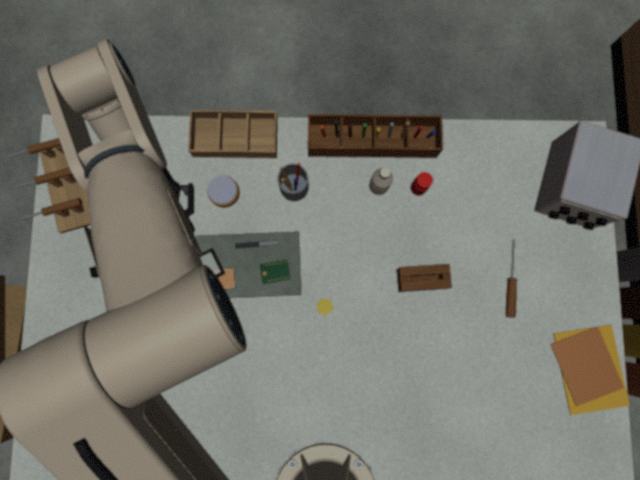

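The magnifier is level, with its lens at side-view pixel (277,248), and the bystanders look unmoved. I'll lower it, then measure the lens.

Emit:
{"api": "step_arm", "payload": {"moves": [{"tx": 0.6,"ty": -0.1,"tz": 0.6,"ax": 0,"ay": 0.005,"az": 0.003},{"tx": 0.61,"ty": -0.07,"tz": 0.55,"ax": 0,"ay": 0,"az": 0},{"tx": 0.61,"ty": 0,"tz": 0.51,"ax": 0,"ay": 0,"az": 0},{"tx": 0.61,"ty": 0,"tz": 0.51,"ax": 0,"ay": 0,"az": 0},{"tx": 0.61,"ty": 0,"tz": 0.51,"ax": 0,"ay": 0,"az": 0}]}}

```text
clock: 8.8
eef_pos: [597.6, 304.0, 150.2]
tcp_rot: [3.138, 0.869, 0.469]
contact_force: [-0.6, 0.6, -1.6]
opening: 0.247
grasp_force: 62.0
```

Emit:
{"api": "step_arm", "payload": {"moves": [{"tx": 0.4,"ty": 0,"tz": 0.33,"ax": 0,"ay": 0,"az": 0},{"tx": 0,"ty": 0,"tz": 0,"ax": 0,"ay": 0,"az": 0},{"tx": 0,"ty": 0,"tz": 0,"ax": 0,"ay": 0,"az": 0}]}}

```text
clock: 9.18
eef_pos: [598.0, 304.4, 139.3]
tcp_rot: [3.138, 0.868, 0.469]
contact_force: [0.0, 0.4, -1.4]
opening: 0.248
grasp_force: 62.0
```

```bash
python3 - <<'E'
from plan import *
from h import *
from rig import eyes
s=r.sense();print(s["qpos"],s["eef_pos"],s["tcp_rot"])
C=cur();yf=np.arctan2(264.5,517);twist(C,M([597,305.5,122],Rt(yf,-50)))
R=C[:3,:3]; t=np.radians(40)  # magnifier axes in tool frame at the grasp: up = sin40 x - cos40 z
up=R@[np.sin(t),0,-np.cos(t)];print("predicted lens",C[:3,3]-90*up,"up",up)
i=eyes.camera_info("side");p,d=eyes.grab_frame("side");K,T=i["intrinsics"],i["cam_to_world"]
np.savez("side3.npz",p=p,d=d,K=K,T=T)
q=C[:3,3]-90*up;c=np.linalg.inv(T)@np.r_[q,1];u=K[0,2]+K[0,0]*c[0]/-c[2];v=K[1,2]-K[1,1]*c[1]/-c[2];print("px",u,v)
cv2.imwrite("pics/s3.png",cv2.resize(p[int(v)-60:int(v)+60,int(u)-80:int(u)+80,::-1],None,fx=5,fy=5))
m=mask(p,(0,0,0),(180,255,45),(int(u)-45,int(v)-40,int(u)+45,int(v)+40));P=cloud(d,K,T,m)
g=P[np.linalg.norm(P-q,axis=1)<65];print(len(P),len(g),g.mean(0),g.min(0),g.max(0))
n=np.linalg.svd(g-g.mean(0))[2][2];print("normal",n,np.degrees(np.arccos(abs(n[2]))),cv2.minAreaRect(g[:,:2].astype(np.float32)))
E
```

```text
[ 0.47003729  1.01904428  0.94413973 -0.00341885  2.04628828  1.56999249] [597.96395027 304.35118667 139.26771647] [3.13765464 0.86787935 0.46885973]
rows 1 per row t [ 0.519 -0.059  0.455] a [ 0.0005 -0.003  -0.0017]
predicted lens [517.80034586 263.44139142 138.8373892 ] up [0.89070672 0.45455328 0.00478141]
px 279.5615434892253 281.0825961703072
352 132 [505.21934683 276.48096036 141.90227876] [474.09339164 219.26385007 134.03371944] [554.69625335 312.01559214 147.68535235]
normal [-0.00138752 -0.00781614 -0.99996849] 0.4548379650970668 ((516.714599609375, 264.82135009765625), (57.996673583984375, 86.11982727050781), 27.10173225402832)
```

View pics/s3.png

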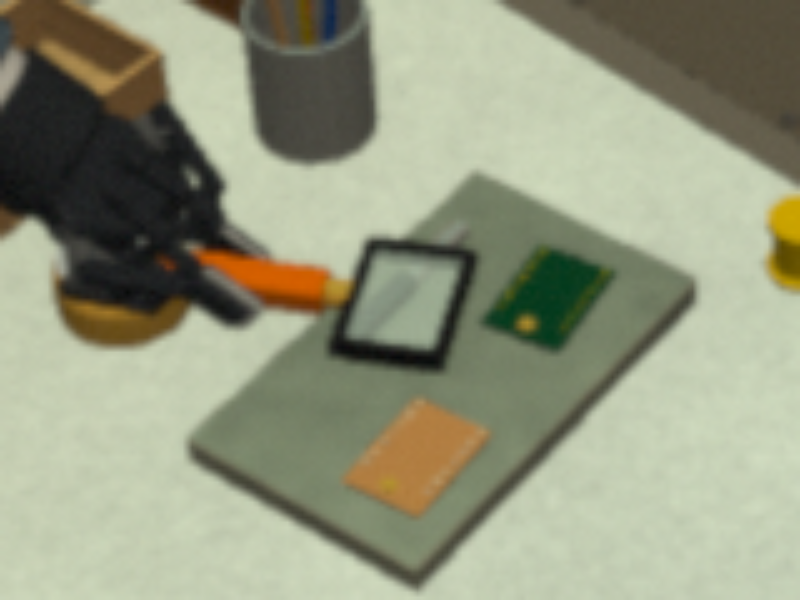

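The crop shows the lens frame level, centred at about (405,303). Depth puts its middle at (516.7,264.8,139), tilted 0.5°, which is within 1 mm of being over the tag. I'll lower it the last 17 mm.

Emit:
{"api": "step_arm", "payload": {"moves": [{"tx": 0.26,"ty": 0,"tz": 0.22,"ax": 0,"ay": 0,"az": 0},{"tx": 0.26,"ty": 0,"tz": 0.22,"ax": 0,"ay": 0,"az": 0},{"tx": 0,"ty": 0,"tz": 0,"ax": 0,"ay": 0,"az": 0},{"tx": 0,"ty": 0,"tz": 0,"ax": 0,"ay": 0,"az": 0},{"tx": 0,"ty": 0,"tz": 0,"ax": 0,"ay": 0,"az": 0}]}}

```text
clock: 9.85
eef_pos: [597.8, 304.2, 121.9]
tcp_rot: [3.138, 0.868, 0.469]
contact_force: [-0.4, -0.8, -1.6]
opening: 0.242
grasp_force: 62.0
```

Emit:
{"api": "step_arm", "payload": {"moves": [{"tx": 0,"ty": 0,"tz": 0,"ax": 0,"ay": 0,"az": 0},{"tx": 0,"ty": 0,"tz": 0,"ax": 0,"ay": 0,"az": 0},{"tx": 0,"ty": 0,"tz": 0,"ax": 0,"ay": 0,"az": 0},{"tx": 0,"ty": 0,"tz": 0,"ax": 0,"ay": 0,"az": 0}]}}

```text
clock: 10.35
eef_pos: [597.7, 304.1, 121.6]
tcp_rot: [3.138, 0.869, 0.469]
contact_force: [-0.4, 0.8, -1.9]
opening: 0.252
grasp_force: 62.0
```

```bash
python3 - <<'E'
from plan import *
from h import *
from rig import eyes,workorder
s=r.sense();print(s["eef_pos"],s["tcp_rot"],abs(s["qvel"]).max(),s["grasp_force"])
C=cur();t=np.radians(40);up=C[:3,:3]@[np.sin(t),0,-np.cos(t)];q=C[:3,3]-90*up
i=eyes.camera_info("side");p,d=eyes.grab_frame("side");K,T=i["intrinsics"],i["cam_to_world"]
P=cloud(d,K,T,mask(p,(0,0,0),(180,255,45),(220,230,340,340)));g=P[np.linalg.norm(P-q,axis=1)<65]
n=np.linalg.svd(g-g.mean(0))[2][2];c=cv2.minAreaRect(g[:,:2].astype(np.float32));tilt=np.degrees(np.arccos(abs(n[2])))
print(q,len(g),g.mean(0),tilt,c)
if np.hypot(c[0][0]-517,c[0][1]-264.5)<10 and tilt<6 and 105<g[:,2].mean()<140: print(workorder.sign_off())
E
```

```text
[597.71574825 304.12734178 121.63917861] [3.13760328 0.86859523 0.46877032] 0.0011179387499314093 62.02800750732422
[517.54984153 263.22143117 121.273288  ] 138 [509.03745933 274.04242759 124.44862005] 0.3461436450286026 ((517.1637573242188, 264.276611328125), (58.87787628173828, 89.53583526611328), 27.5394229888916)
the job is handed in; nothing more can be done
None
```

The job is handed in at about 10 s of the 38 s allowed: the magnifier is held level (about 0.3° measured) and steady, its lens within about 1 mm of the tan tag's middle and about 100 mm above it.

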